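# Drive the worn spring plunger out of the test fixture

### The job

One of the three spring plungers in the aluminium fixture is worn: find it by pressing the red buttons with the same light push (about 5 N) and seeing which sinks furthest, without forcing the good plungers down in their bores. Take the drift from its stand and with it drive the worn plunger down through its bore until it drops out on the pad below. Leave the drift standing in that empty bore with its collar down on the block, and do not shift the terminal strip, the multimeter or the screwdriver.

Things in the scene. Friction and masses are not known exactly. Their poses are not given: they have to be found in the camera images.
- bore_1 (a point): Centre of the mouth of the first bore, level with the block's top face. Three alike stations, 80 mm apart in a row along y (z up), on a fixed aluminium plate 270 x 130 x 8 mm. Each: aluminium block 68 x 68 mm, top 142 mm and underside 84 mm above the bench, vertical through bore 32 mm wide, 58 mm long, on two side walls, open below at front and back.
- bore_2 (a point): The same, middle bore. Each bore holds a brass plunger unit: body 30 mm wide, 50 mm long, top 3 mm proud of the block; on it a red sprung button, 19 mm wide, its top 19 mm above the block face, travel 14 mm. At 5 N a good button sinks 4 to 7 mm, the worn one 12 to 14 mm. They look alike; the worn one may be in any bore.
- bore_3 (a point): The same, third bore (the -y end). Sprung side catches hold each unit: 5 or 6 N leaves it in place, over about 10 N may force it down. Driving it through takes up to about 25 N; it sticks by friction until its brass top is about 45 mm below the block face, then drops upright into a shallow cup on the landing pad.
- drift_handle (a point): Middle of the blue handle of the drift, a loose upright tool, 0.25 kg: steel shaft 22 mm wide, 56 mm long; above it a collar 44 mm wide, 8 mm thick; above it the handle, a cylinder 26 mm wide, 76 mm long. This point is 102 mm above the shaft's tip, 46 mm above the collar's underside, 38 mm below the top. z points up along the tool. It starts hanging by its collar in its stand.
- stand_top (a point): Centre of the top face of the drift's wooden stand, a fixed block 60 x 60 x 66 mm with a hole for the shaft.
- landing_a (a joint): Sinking of the orange landing pad under the worn unit's bore, in m: 0 while empty, 0.006 when the unit has dropped on it. It does not tell which bore that is.
- landing_b (a joint): The same under one of the two good units.
- landing_c (a joint): The same under the other good unit.
- catch_b (a joint): How far a sprung side catch of one of the good units has been forced back, in m: about 0 as set, 0.003 when the unit has been forced down past it.
- catch_c (a joint): The same at the other good unit.
- strip_mid (a point): Middle of a white terminal strip with red and black sockets, 170 x 45 x 42 mm, loose bystander; y along it.
- meter_mid (a point): Middle of a yellow multimeter lying flat, 160 x 85 x 42 mm, loose bystander; y along it.
- screwdriver_grip (a point): Grip of a screwdriver, 180 mm long, lying on the bench, loose bystander; x along it.
Mind the look-alikes: they are no part of the job. Of the things shaped like the part that bears stand_top, the wooden one is meant. Leave any orange look-alike of the part that bears drift_handle alone.

How it is judged:
On the way, in this order (a step that is already met when the one before it is completed fails the run):
1. the drift is lifted clear out of its stand (z of drift_handle in the frame of stand_top above 0.104 m), for 0.1 s.
2. the worn plunger has dropped out of its bore on its landing pad (value of joint landing_a above 0.004 m), for 0.2 s.
At the end, for the whole second after the job is handed in: Worn plunger on its pad (pad down over 4 mm); good ones still in their catches (forced back under 1.8 mm, pads up); drift standing in the emptied bore, handle within 12 mm of the axis, under 0.15 rad tilt, collar within 4 mm of the block; bystanders within 30 mm of their starts (value of joint landing_a above 0.004 m and value of joint each of landing_b, landing_c below 0.002 m and value of joint each of catch_b, catch_c below 0.0018 m and ((horizontal distance between drift_handle and bore_1 below 0.012 m and z of drift_handle in the frame of bore_1 between 0.04 and 0.05 m and angle between drift_handle's own z axis and vertical below 0.15 rad) or (horizontal distance between drift_handle and bore_2 below 0.012 m and z of drift_handle in the frame of bore_2 between 0.04 and 0.05 m and angle between drift_handle's own z axis and vertical below 0.15 rad) or (horizontal distance between drift_handle and bore_3 below 0.012 m and z of drift_handle in the frame of bore_3 between 0.04 and 0.05 m and angle between drift_handle's own z axis and vertical below 0.15 rad)) and distance of each of strip_mid, meter_mid, screwdriver_grip from where it was at the start of the episode below 0.03 m); the robot touches nothing.
It fails at once if a good plunger is forced down past its catches (value of joint any of catch_b, catch_c above 0.0018 m).
It fails at once if the terminal strip is shifted by more than 30 mm (distance of strip_mid from where it was at the start of the episode above 0.03 m).
It fails at once if the multimeter is shifted by more than 30 mm (distance of meter_mid from where it was at the start of the episode above 0.03 m).
It fails at once if the screwdriver is shifted by more than 30 mm (distance of screwdriver_grip from where it was at the start of the episode above 0.03 m).
It also fails if it takes over 58 s, if anything falls off the work surface, if the arm or the gripper's body presses on something with over 40 N, if the wrist force passes 120 N, or if a joint passes its speed limit or range.

### The arm

A 7-joint arm with a two-finger parallel gripper is mounted at the origin on the work surface. World frame = base frame: x ahead of the robot, y to its left, z up, the work surface at z = 0. Lengths are in m, angles in rad, forces in N, time in s.
With the tool pointing down it reaches from about 0.425 to 0.825 m from the base axis. Payload 3.6 kg.
Tool frame: the origin (TCP) lies where the fingers leave the gripper's body, on its centre line; the fingertips stand 73 mm ahead of it and the grasp point (between the pads) lies 54 mm ahead of it; z points along the fingers, y is the line along which they close (so a half turn about z gives the same grasp; the last joint's range is limited). The gripper opens to 85 mm and grips with 20 to 120 N. Pads are 22 mm wide; open, the fingers measure 114 mm over their backs; the gripper's body (76 mm by 85 mm) begins 54 mm behind the grasp point. The pads swing forward as they close: fully open they stand 13 mm farther back than shut.
Start: joints at [-1.294, 0.615, -0.013, 1.423, 0.008, 1.103, -0.04], TCP at [0.194, 0.62, 0.304] pointing down, gripper open.
Joint ranges: [-3.12, 3.12], [-0.3, 2.06], [-1.34, 1.32], [0.26, 2.42], [-1.36, 4.5], [0.01, 1.98], [-2.84, 2.84]. Speed limits (rad/s): [2.79, 2.79, 3.14, 3.14, 3.14, 3.14, 3.14].

### API

Orientations are given as a unit quaternion [x, y, z, w].
In Python, from station import arm, snapshot, camera_info, ticket gives the robot as it stands. Calls block until the motion is done:
- arm.movep(position, orientation): joint-space move of the TCP to a pose.
- arm.line_to(position, velocity=0.15, ori=None): straight line of the TCP; ori=None keeps the orientation; velocity is the mean speed in m/s.
- arm.move_j(angles): joint-space move.
- arm.move_gripper(opening, effort=None): opening from 0.0 (shut) to 1.0 (fully open); effort is the grip in N (None keeps the last); returns when the fingers have stopped.
- arm.pause(seconds).
- arm.ik(position, orientation): joint angles nearest the present ones, or None.
- snapshot(name): name is "side" or "top"; returns the picture (480x640x3 uint8, blue, green, red); there is no depth.
- camera_info(name): a dict with "fx", "fy", "cx", "cy" (pixels), "dist_coeffs" ([k1, k2, p1, p2, k3] as OpenCV has them; the pictures are not rectified), "R" (3x3) and "t" (3): a world point X has camera coordinates R X + t. Camera axes: x right, y down, z forward; pixel columns grow to the right and rows downward; lengths in m; the calibration is good to about 2 mm. A picture is of the moment at which its call begins. camera_info takes no time and is no camera call.
A pose or a line that the arm cannot do raises arm.MotionError and nothing moves.
- ticket.finish_job(): hands the job in; it is judged then, once.
Readings, each from a call of its own:
- arm.read_time(): time.
- arm.read_joint_positions(): joint angles.
- arm.read_dq(): joint speeds.
- arm.read_effort(): joint torques, N m.
- arm.read_tool_pos(): TCP position.
- arm.read_eef_rot(): TCP orientation.
- arm.read_ft_force(): force on the tool from outside, world axes, zero at the start.
- arm.read_wrist_torque(): the same for the moment, N m.
- arm.read_opening(): opening from 0.0 (shut) to 1.0 (fully open).
- arm.read_finger_force(): force on a finger pad.
Only numpy, scipy, OpenCV 4.12 (cv2) and the standard library are available. Lean on these libraries where they do the work, as an engineer would, in place of code of your own. Each camera call takes 0.05 s, during which the arm holds its last target. There are 200 camera calls.

## Working session

There is one attempt and no reset: what is moved stays moved. The work goes in short steps, each a Python script; the robot and the scene stay as the last script left them, time stands still between calls to the robot, and variables do not carry over. Pictures are saved under pics/ and viewed, at most 10 in all, crops included, and the job is handed in when it is done.

```bash
mkdir -p pics; ls
python3 - <<'E'
from station import arm, snapshot, camera_info
import cv2
for n in("side","top"):
    cv2.imwrite(f"pics/{n}0.png",snapshot(n)); print(camera_info(n))
print(arm.read_time(),arm.read_eef_rot(),arm.read_ft_force())
E
```

```text
pics
{'fx': 550.1414792652196, 'fy': 550.1414792652196, 'cx': 322.5878192210218, 'cy': 238.02228313022303, 'dist_coeffs': array([-0.0222042,  0.       ,  0.       ,  0.       ,  0.       ]), 'R': array([[ 0.92114563,  0.38849248,  0.02375546],
       [ 0.23121924, -0.49709955, -0.83631914],
       [-0.31309487,  0.77586444, -0.54772801]]), 't': array([-0.55395086, -0.0297185 ,  1.5957984 ])}
{'fx': 528.9315811079531, 'fy': 528.9315811079531, 'cx': 315.93008306176716, 'cy': 240.62183005880667, 'dist_coeffs': array([-0.08416819,  0.        ,  0.        ,  0.        ,  0.        ]), 'R': array([[-0.00423399, -0.99995681, -0.00827338],
       [-0.98892821,  0.00541426, -0.14829592],
       [ 0.14833431,  0.00755389, -0.98890842]]), 't': array([-0.00492547,  0.60499402,  1.12154829])}
0.1 [ 1.50810077e-01  9.88562057e-01 -1.16444153e-03 -1.52916095e-04] [-0.70243488 -0.01720738  0.04619162]
```

View pics/side0.png

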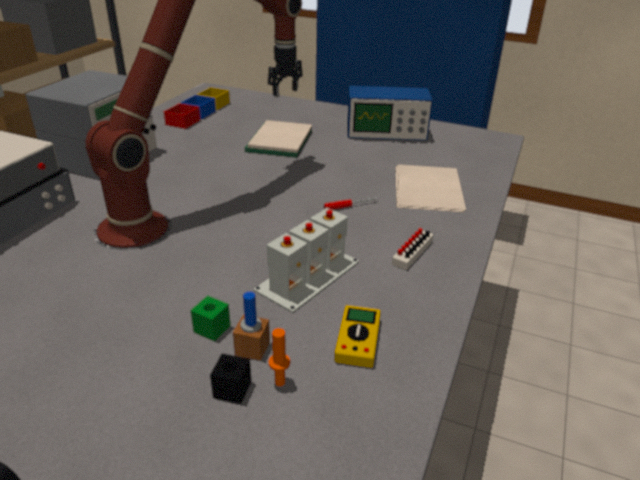

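View pics/top0.png

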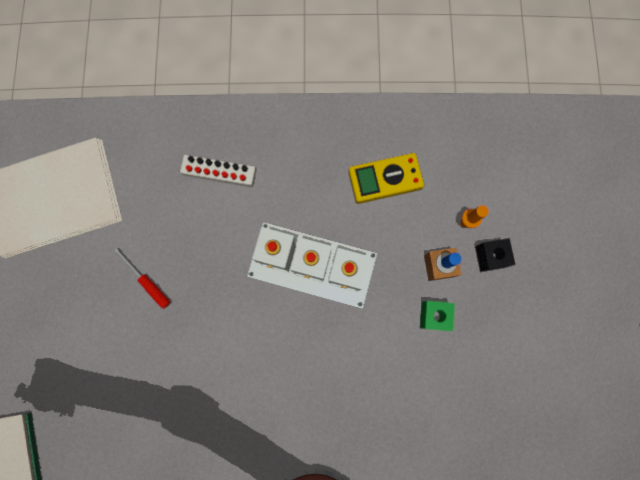

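The side view shows three stations at about (288,240), (309,227) and (329,214), with the drift at (250,310). The top view shows the buttons at (273,247), (311,258) and (349,268), the wooden stand at (443,263), and the drift's blue handle at (452,260). Orange, black and green items are decoys.

```bash
cat > h.py <<'E'
from station import arm, snapshot, camera_info, ticket
import cv2, numpy as np
from scipy.spatial.transform import Rotation as Ro
def ray(n,uv):
    c=camera_info(n);K=np.array([[c['fx'],0,c['cx']],[0,c['fy'],c['cy']],[0,0,1]])
    p=cv2.undistortPoints(np.array([[uv]],float),K,c['dist_coeffs'])[0,0]
    R=np.array(c['R']);return -R.T@c['t'],R.T@np.array([p[0],p[1],1])
def atz(n,uv,z):
    o,d=ray(n,uv);return o+d*(z-o[2])/d[2]
def tri(u1,u2):
    (a,d),(b,e)=ray("top",u1),ray("side",u2)
    s=np.linalg.lstsq(np.c_[d,-e],b-a,rcond=None)[0];p,q=a+d*s[0],b+e*s[1]
    return (p+q)/2,np.linalg.norm(p-q)
def blobs(img,kind,box,amin=15):
    h=cv2.cvtColor(img,cv2.COLOR_BGR2HSV)
    H,S,V=[h[...,i].astype(int) for i in range(3)]
    m=(S>170)&(V>60)&{'red':(H<6)|(H>174),'blue':(H>100)&(H<125),'wood':(H>5)&(H<20)&(V<230)}[kind] if kind!='wood' else (S>90)&(V>60)&(H>5)&(H<20)
    x0,y0,x1,y1=box;k=np.zeros_like(m);k[y0:y1,x0:x1]=1
    n,l,st,c=cv2.connectedComponentsWithStats((m&k).astype(np.uint8))
    return [(c[i].round(1),st[i]) for i in range(1,n) if st[i,4]>=amin]
def down(yaw):  # tool pointing down, closing line at given yaw from world y
    return (Ro.from_euler('z',yaw)*Ro.from_quat([0,1,0,0])).as_quat()
E
python3 - <<'E'
from h import *
t=cv2.imread("pics/top0.png");s=cv2.imread("pics/side0.png")
rt=sorted(blobs(t,'red',(250,230,370,290)),key=lambda b:b[0][0]);rs=sorted(blobs(s,'red',(270,200,345,255)),key=lambda b:-b[0][0])
for b in rt: print(b,atz("top",b[0],.159).round(4))
for b in rs: print(b,atz("side",b[0],.155).round(4))
for a,b in zip(rt,rs): print('tri',tri(a[0],b[0]))
for n,i,box in(("top",t,(420,235,480,285)),("side",s,(230,280,275,360))):
    for k in('blue','wood'):
        for b in blobs(i,k,box): print(n,k,b,atz(n,b[0],.112 if k=='blue' else .066).round(4))
v=[ (t,(230,200,480,345)),(s,(220,200,370,380))]
out=[cv2.resize(i[b[1]:b[3],b[0]:b[2]],None,fx=3.2 if j==0 else 3,fy=3.2 if j==0 else 3,interpolation=2) for j,(i,b) in enumerate(v)]
cv2.imwrite("pics/cropT.png",out[0])
E
```

```text
(array([271.6, 246. ]), array([268, 242,   8,   9,  55], dtype=int32)) [0.5776 0.0794 0.159 ]
(array([310.5, 256.6]), array([307, 253,   8,   8,  53], dtype=int32)) [0.556  0.0022 0.159 ]
(array([348.9, 267.1]), array([346, 263,   7,   9,  53], dtype=int32)) [ 0.5347 -0.0736  0.159 ]
(array([334.2, 206.5]), array([325, 201,  20,  17, 155], dtype=int32)) [0.582  0.1135 0.155 ]
(array([308.7, 226.5]), array([306, 224,   6,   7,  33], dtype=int32)) [ 0.5621 -0.003   0.155 ]
(array([286.8, 239.9]), array([284, 237,   6,   7,  37], dtype=int32)) [ 0.5399 -0.0782  0.155 ]
tri (array([0.58420357, 0.08246374, 0.17014329]), np.float64(0.018087529718258503))
tri (array([0.5581284 , 0.00290762, 0.15043848]), np.float64(0.002576824928269066))
tri (array([ 0.53638388, -0.07350267,  0.15108559]), np.float64(0.0020621083471225004))
top blue (array([451. , 259.9]), array([442, 253,  19,  14, 184], dtype=int32)) [ 0.553  -0.2883  0.112 ]
top wood (array([441. , 265.3]), array([427, 248,  34,  32, 478], dtype=int32)) [ 0.5465 -0.2776  0.066 ]
side blue (array([249.6, 308.4]), array([244, 293,  12,  33, 308], dtype=int32)) [ 0.554  -0.2843  0.112 ]
side wood (array([249.7, 340.5]), array([233, 315,  36,  45, 961], dtype=int32)) [ 0.575  -0.3261  0.066 ]
side wood (array([272.6, 345.5]), array([268, 328,   7,  32, 105], dtype=int32)) [ 0.6242 -0.3196  0.066 ]
```

View pics/cropT.png

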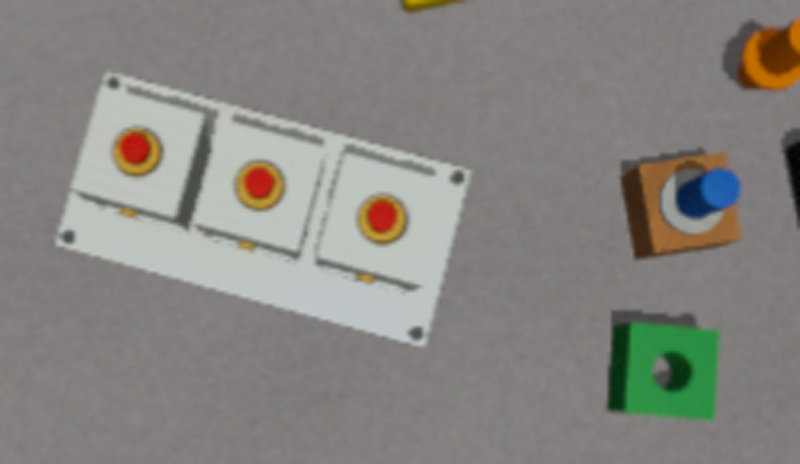

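The crop agrees: the buttons are about 79 mm apart with the row at a yaw of -0.27, and the drift hangs in the wooden stand. Next I press each button in turn.

```bash
cat >> h.py <<'E'
B=np.array([[.5785,.0782],[.557,.0012],[.5355,-.0758]]); YAW=-.27; Q=down(YAW)
E
python3 - <<'E'
from h import *
arm.move_gripper(0.0,60)
for i in range(3):
    b=B[i]
    if i==0: arm.movep([*b,.262],Q)
    else: arm.line_to([*b,.245],.2)
    arm.line_to([*b,.2355],.1); arm.pause(.15)
    f0=arm.read_ft_force()[2]; print(i+1,arm.read_time(),arm.read_tool_pos().round(4),round(f0,2))
    log=[];z=.2355
    while z>.2205:
        z-=.0015; arm.line_to([*b,z],.02); arm.pause(.05)
        f=arm.read_ft_force()[2]-f0; log.append((round((.234-arm.read_tool_pos()[2])*1e3,1),round(f,2)))
        if f>4.3: break
    print(log)
    arm.line_to([*b,.245],.15)
print(arm.read_time())
cv2.imwrite("pics/t1.png",snapshot("top"))
E
```

```text
1 3.8 [0.5789 0.0784 0.2362] 0.92
[(np.float64(-0.2), np.float64(-0.78)), (np.float64(1.5), np.float64(-0.78)), (np.float64(2.8), np.float64(0.93)), (np.float64(4.3), np.float64(1.39)), (np.float64(5.8), np.float64(2.57)), (np.float64(7.3), np.float64(4.29)), (np.float64(8.6), np.float64(4.67))]
2 7.1333 [0.5572 0.002  0.2355] -0.57
[(np.float64(-0.1), np.float64(0.44)), (np.float64(1.5), np.float64(0.61)), (np.float64(2.9), np.float64(2.29)), (np.float64(4.4), np.float64(1.34)), (np.float64(5.9), np.float64(1.53)), (np.float64(7.4), np.float64(3.39)), (np.float64(9.0), np.float64(3.4)), (np.float64(10.5), np.float64(3.58)), (np.float64(12.0), np.float64(3.66)), (np.float64(13.5), np.float64(4.68))]
3 11.4 [ 0.5358 -0.075   0.2356] 0.06
[(np.float64(-0.1), np.float64(-0.24)), (np.float64(1.6), np.float64(0.45)), (np.float64(2.9), np.float64(0.38)), (np.float64(4.3), np.float64(1.68)), (np.float64(5.9), np.float64(3.16)), (np.float64(7.4), np.float64(4.14)), (np.float64(8.8), np.float64(5.63))]
13.7833
```

Bore 2 is worn: it sank about 13 mm at 4.7 N, where the others sank 7 to 8 mm. Now to grasp the drift.

Run:
```python
from h import *
p=atz("top",(453.75,259.06),.150); print(p)
d=np.array([(p[0]+.5535)/2,(p[1]-.286)/2]); print(d)
arm.line_to([*B[2],.30],.25)
arm.move_gripper(1.0)
arm.line_to([*d,.30],.25); arm.line_to([*d,.23],.2); arm.line_to([*d,.178],.1)
print(arm.read_tool_pos(),arm.read_ft_force())
arm.move_gripper(0.0,90)
print(arm.read_time(),arm.read_opening()*85,arm.read_finger_force(),arm.read_ft_force(),arm.read_wrist_torque())
arm.line_to([*d,.355],.15); arm.pause(.15)
t=snapshot("top");s=snapshot("side")
print(arm.read_time(),arm.read_tool_pos(),arm.read_opening()*85)
cv2.imwrite("pics/t2.png",t);cv2.imwrite("pics/s2.png",s)
cv2.imwrite("pics/c2.png",np.hstack([cv2.resize(t[170:310,400:540],(400,400)),cv2.resize(s[180:380,150:350],(400,400))]))
```

```text
[ 0.55038966 -0.28442896  0.15      ]
[ 0.55194483 -0.28521448]
[ 0.55244402 -0.28551125  0.17873527] [0.01490205 0.15904296 0.96672093]
17.7333 24.164344081538644 87.9247784614563 [0.0888701  0.9448276  4.01251829] [ 0.18776818  0.08762624 -0.03771953]
19.3167 [ 0.55182888 -0.28512656  0.35436499] 23.953433368664328
```

View pics/c2.png

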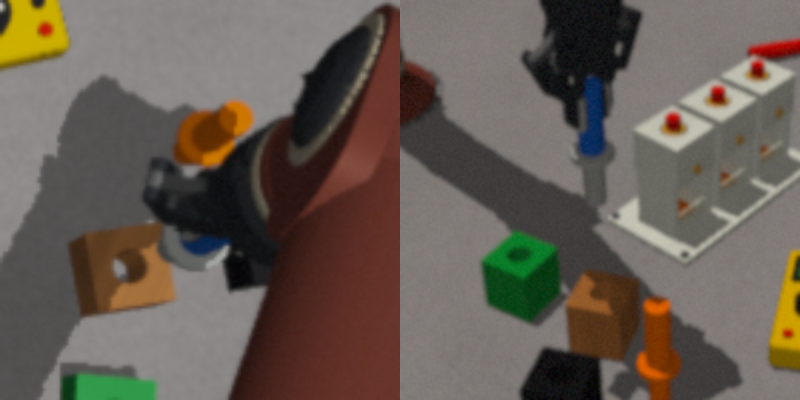

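The drift is held and looks upright. I'll compare where the shaft and collar appear with where they should be if centred in the grip, then go above bore 2.

```bash
cat >> h.py <<'E'
def proj(n,X):
    c=camera_info(n);K=np.array([[c['fx'],0,c['cx']],[0,c['fy'],c['cy']],[0,0,1]])
    return cv2.projectPoints(np.array([X],float),cv2.Rodrigues(np.array(c['R']))[0],np.array(c['t'],float),K,c['dist_coeffs'])[0][0,0]
E
python3 - <<'E'
from h import *
T=arm.read_tool_pos()
for h in(.042,.102): print(h,proj("side",[T[0],T[1],T[2]-.0667-h]))
print(proj("top",[T[0],T[1],T[2]-.0667-.038]))
b=B[1]
arm.line_to([*b,.355],.25); arm.line_to([*b,.338],.1); arm.pause(.2)
t=snapshot("top");s=snapshot("side");T=arm.read_tool_pos()
print(arm.read_time(),T,arm.read_ft_force())
m=T[2]-.0667
for n,X in(("tip",m-.102),("collar",m-.042),("but",.161),("face",.142)): print(n,proj("side",[*(b if n in("but","face") else T[:2]),X]),proj("top",[*(b if n in("but","face") else T[:2]),X]))
cv2.imwrite("pics/c3.png",np.hstack([cv2.resize(t[210:310,260:360],(400,400),interpolation=2),cv2.resize(s[150:250,260:360],(400,400),interpolation=2)]))
E
```

```text
0.042 [245.0085835  255.62121146]
0.102 [246.62048406 280.17355092]
[467.69900644 252.01705687]
21.2333 [0.5571967  0.00110832 0.33845922] [ 0.36871708  0.51895992 -2.90797838]
tip [307.59417095 220.05729783] [310.92997187 255.3188657 ]
collar [307.82027136 198.31159277] [310.35742483 251.39498182]
but [307.50364771 223.10660778] [310.96201072 255.95350549]
face [307.43555965 229.72335018] [311.12796778 257.08342909]
```

View pics/c3.png

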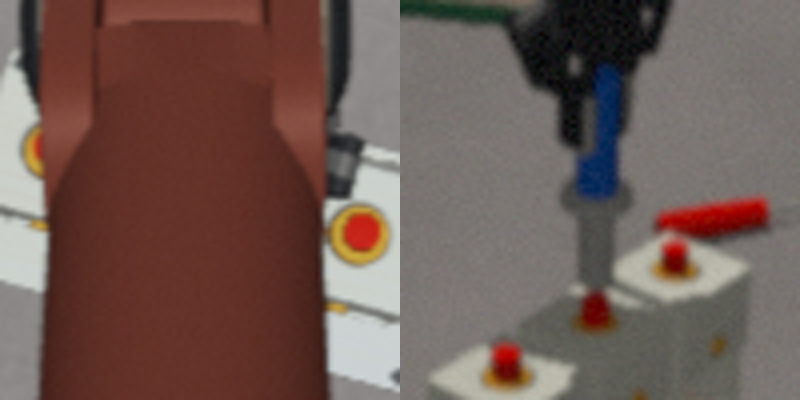

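In the side view the shaft (x≈309) lines up with the middle button (x≈309), so the drift can go down, with force watched on the way.

Run:
```python
from h import *
b=B[1]; f0=arm.read_ft_force(); z=.325; log=[]
while z>.2535:
    arm.line_to([*b,z],.04)
    f=arm.read_ft_force()-f0; T=arm.read_tool_pos(); log.append((round(T[2],4),*f.round(1)))
    if f[2]>38 or np.hypot(f[0],f[1])>15: break
    z-=.004
for l in log: print(*l)
print(arm.read_time(),arm.read_tool_pos())
s=snapshot("side");cv2.imwrite("pics/c4.png",cv2.resize(s[150:320,230:400],(600,600),interpolation=2))
```

```text
0.325 -0.5 -0.8 2.1
0.3211 -1.0 1.1 2.1
0.3171 -1.4 -0.2 3.3
0.3131 -1.6 0.2 4.9
0.3096 0.7 -0.4 6.4
0.3064 -0.7 0.9 10.0
0.3009 -0.5 -0.5 3.5
0.2965 -0.1 0.0 5.5
0.2928 0.4 1.5 4.1
0.2885 -0.4 0.2 5.8
0.2848 1.2 0.0 4.7
0.2805 -1.1 -0.3 5.9
0.2768 -0.3 -0.1 4.7
0.2724 0.7 0.4 -0.1
0.2676 -0.5 0.3 1.0
0.2644 -0.4 0.2 -0.3
0.2607 0.6 -0.7 -0.3
0.2567 0.8 -1.0 1.5
25.9583 [0.55693347 0.00120806 0.25669254]
```

View pics/c4.png

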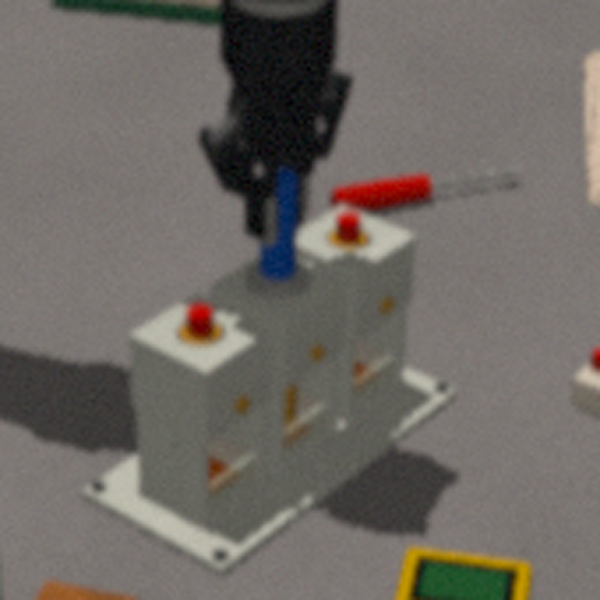

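The picture shows the unit down in the middle window (crop (290,400)) with the collar almost on the block. Next: seat it, release, back off and check.

Run:
```python
from h import *
b=B[1]; z=.2555
for _ in range(8):
    arm.line_to([*b,z],.02); arm.pause(.05); f=arm.read_ft_force(); print(arm.read_tool_pos()[2].round(4),f.round(1))
    if f[2]>8: break
    z-=.001
arm.move_gripper(1.0); arm.pause(.2)
T=arm.read_tool_pos(); arm.line_to([*b,.40],.12)
arm.movep([.45,.25,.40],Q); arm.pause(.2)
print(arm.read_time())
t=snapshot("top");s=snapshot("side")
cv2.imwrite("pics/c5.png",np.hstack([cv2.resize(t[200:320,240:360+20][:, :120],(400,400),interpolation=2),cv2.resize(s[180:320,230:370],(400,400),interpolation=2)]))
bl=[x[0] for x in blobs(s,'blue',(280,160,340,240))];print(bl)
m=[*B[1],.188];print(proj("side",m),proj("top",[*B[1],.226]))
```

```text
0.2555 [-0.1 -0.2 -3.7]
0.2545 [-0.3 -0.7 -3.2]
0.2545 [-2.4  0.4  4.8]
0.2544 [-4.2  0.7  9.1]
30.6667
[array([308.5, 213.6])]
[307.60242019 213.5248471 ] [310.34618059 251.76027027]
```

View pics/c5.png

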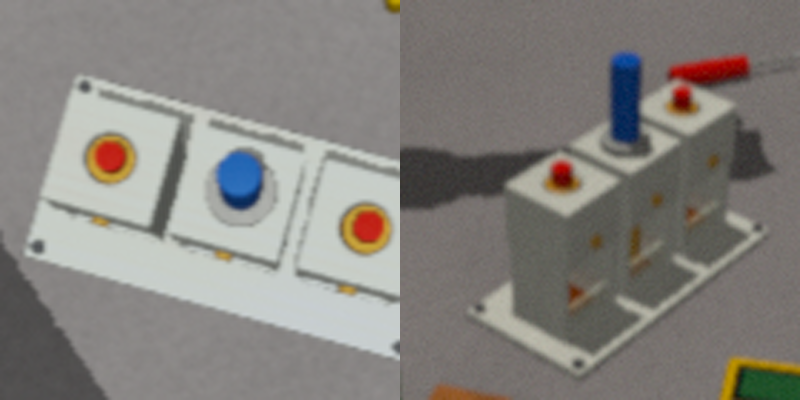

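The drift stands upright with its collar flat on the middle block. The unit has dropped into the lower window, the good buttons are untouched and the robot is clear.

```bash
python3 -c "
from station import ticket
print(ticket.finish_job())"
```

```text
the job is handed in; nothing more can be done
None
```

I found the worn plunger in bore 2, drove it out onto its pad, left the drift standing there with its collar on the block, and handed the job in at about 31 s; no verdict was shown.

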